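# Blow out the dosing cup at the coffee corner

## Robot

A 6-joint arm with a two-finger parallel gripper is mounted at the origin on the work surface. World frame = base frame: x ahead of the robot, y to its left, z up, the work surface at z = 0. Lengths are in mm, angles in degrees, forces in N, time in s.
With the tool pointing down it reaches from about 300 to 850 mm from the base axis. Payload 4.2 kg.
Tool frame: the origin (TCP) lies midway between the tips of the shut fingers; the grasp point (between the pads) lies 19 mm behind it (env.hold_point_z is the z of the grasp point in the tool frame, in mm); z points along the fingers, y is the direction in which the jaws open and shut (so a half turn about z gives the same grasp; the last joint's range is limited). The gripper opens to 91 mm and grips with 3 to 60 N. Pads are 32 mm wide; open, the fingers measure 118 mm over their backs; the gripper's body (76 mm by 178 mm) begins 60 mm behind the grasp point.
Start: joints at [-76.948, 18.312, 89.639, -0, 72.044, -1.146], TCP at [141.034, -557.452, 213.976] pointing down, gripper open.
Joint ranges: [-177.97, 177.97], [-48.28, 115.42], [12.27, 149.76], [-77.06, 257.06], [2.81, 150.46], [-146.56, 146.56]. Speed limits (degrees/s): [147.25, 147.25, 180, 180, 180, 180].

## Interface

Orientations are given as [roll, pitch, yaw] about the fixed x, y, z axes, in that order (R = Rz(yaw) Ry(pitch) Rx(roll)).
In Python, from workcell import env, grab_frame, camera_params, spotter gives the robot as it stands. The module is installed in compiled form; this text tells all that it offers.
- The arm moves only by the shell command python3 -m jog 'ROWS' [FORCE]. ROWS is text: rows parted by semicolons, each of 7 numbers parted by spaces: the turn, a rotation vector about the world's x, y, z in units of 5 degrees (1.0 is 5 degrees), then the shift along the world's x, y, z in units of 25 mm (1.0 is 25 mm), then the opening, from 0 (shut) to 1 (fully open). A call has 1 to 5 rows; each row is the pose to reach, as a shift and turn from the pose commanded when the call began; what a row does not reach only later rows make up. A row lasts 1/8 s, in which the tool goes at most 62.5 mm and 10.7 degrees, less where a joint would pass 70% of its speed; a pose out of reach is approached as far as the arm can. A call with a gripper value outside its range is refused whole. The fingers move at their own pace and stop on an object; FORCE is the grip in N (left out, the last holds). Time passes only in rows, so rows that repeat a pose let the fingers close. It gives the time, the measured TCP pose, the force and the opening at its end, in the units of the state.
- env.state(): the state, without advancing time (a new reading comes with each control period).
- grab_frame(name): name is "scene" or "top" or "wrist"; returns the picture (420x560x3 uint8, red, green, blue); there is no depth.
- camera_params(name): a dict with "K" (3x3 intrinsics, pixels), "rvec" (rotation vector, rad) and "tvec" (3), from world to camera coordinates, as OpenCV has them. Camera axes: x right, y down, z forward; pixel columns grow to the right and rows downward; lengths in mm; the calibration is good to about 2 mm. The wrist camera is an equidistant fisheye: a pixel r from the principal point sees the ray r / f radians off the axis. A picture is of the moment at which its call begins: read the wrist's pose just before it. camera_params takes no time and is no camera call; for the wrist camera it gives the pose at the moment of the call.
- env.job_done(): hands the job in, once; it reports no verdict.
Trained networks look in the newest picture that a camera, given by its name, has taken for a name from the list of things; names that differ only in an ending like _2 or _b are one class to them, and where a whole thing is asked for, a point or a joint stands for the part that bears it (a point fixed in the world has none). Each returns a list of dicts, best first, with "conf" (0 to 1); they miss things now and then, are a little off and sometimes report something else, mostly with a low value. They report only what shows in the picture. A call takes as long as a camera call. They do not tell look-alikes from the thing itself.
- spotter.look_for(query, camera): "box" ([left, top, width, height] in pixels, round what is visible of it).
- spotter.trace(query, camera): "region" (420x560 bool, what is visible of it) and "box" ([left, top, width, height] in pixels, round what is visible of it).
The state is a dict: "time_s": time; "qpos": joint angles; "qvel": joint speeds; "effort": joint torques, N m; "ee_pos": TCP position; "ee_rot": TCP orientation; "force": force on the tool from outside, world axes, zero at the start; "torque": the same for the moment, N m; "gripper_width": finger opening in mm.
Only numpy, scipy, OpenCV 4.12 (cv2) and the standard library are available. Lean on these libraries where they do the work, as an engineer would, in place of code of your own. Each camera call takes 0.05 s, during which the arm holds its last target. There are 200 camera calls.

## Task

Slide the black dosing cup along the counter, without lifting or tipping it, until it stands wholly on the orange disc under the air duster's nozzle. Only then squeeze the duster's red trigger all the way in, keep it in for about a second, and let it spring fully back, with the cup still on the disc. Leave the other things on the counter where they are.

Things in the scene. Friction and masses are not known exactly. Their poses are not given: they have to be found in the camera images.
- dosing_cup: open round cup of black plastic, 76 mm across at the rim, 72 mm at the foot, 55 mm high, walls 3 mm, 0.13 to 0.25 kg, loose. Origin: centre of its underside; z up its axis.
- disc (a point): centre of the thin flat orange disc (104 mm across, flush with the counter, fixed to the duster's stand, no edge to climb) on which the cup must stand. The cup is wholly on it when its centre is within 14 mm of this point. Axes as duster.
- duster: white and black cordless air duster like a pistol on its side, fixed in a bracket. Origin: on the counter, centre of the base plate (120 x 100 x 14 mm); z up. White barrel, 42 mm thick, along y at x 0, y -95 to 62 mm, axis at z 140 mm. Black grip, 28 mm wide, 30 mm high, along -x at y 0, z 140 mm, to x -120 mm, then a battery foot 34 mm wide to x -150 mm. All open above.
- nozzle_tip (a point): end of the duster's steel tube (9 mm thick), 95 mm above the counter, over the edge of the cup's place. The tube leaves the barrel along the duster's -y at z 140 mm to y -150 mm, then bends down to this tip at (-22, -182, 95) mm; the disc's centre is at (-40, -200, 0) mm. Axes as duster.
- trigger (a joint): red trigger bar, 88 mm long, 10 mm thick, 26 mm high (z 127 to 153 mm), on the grip's -y side, hinged on an upright pin at (-22, -26) mm in the duster's axes, free end towards -x. Value in rad: 0 released (splayed 0.22 from the grip), 0.22 fully in (parallel to the grip, 7 mm off). Sprung back; at the squeeze point 4 N starts it, 8 N holds it in.
- squeeze_point (a point): where to squeeze: (-87, -8.5, 140) mm in the duster's axes (same axes), midway between the outer faces of the grip and the fully squeezed trigger: grip face 22.5 mm to +y, squeezed trigger face 22.5 mm to -y, released trigger face about 37 mm to -y (41 mm at its free end).
- jar: low grey jar with a steel lid, 68 mm across, 62 mm high, loose bystander; it and the cup may stand in either's place. Origin: centre of its underside.
- tamper: steel coffee tamper standing upright, 58 mm across, 75 mm high, loose bystander. Origin: centre of its underside.
- portafilter: steel filter basket 68 mm across and 32 mm high with a black handle reaching 168 mm along its -x, loose bystander. Origin: centre of the basket's underside.
- spoon: steel spoon with a wooden handle, 150 mm long along its x, lying flat, loose bystander. Origin: under its middle.
- tin: lavender coffee tin, 75 x 100 x 125 mm with a steel cap to 139 mm, loose bystander. Origin: centre of its underside.
- tumbler: amber glass, 76 mm across, 110 mm high, loose bystander. Origin: centre of its underside.
Things that resemble listed ones, but are neither listed nor needed, are in the scene too. Several things look just like the dosing_cup: the one meant starts farthest from the robot's base.

How it is judged:
By the outcome, as a careful person would: the job done as asked, in the order asked, and still so for the second after the job is handed in, with the robot touching nothing.
It also fails if it takes over 56 s, if anything falls off the work surface, if the arm or the gripper's body presses on something with over 40 N, if the wrist force passes 120 N, or if a joint passes its speed limit or range.

## Working session

There is one attempt and no reset: what is moved stays moved. The work goes in short steps, Python scripts to look and compute and a shell command to move; the robot and the scene stay as the last step left them, time stands still between calls to the robot, and variables do not carry over. Pictures are saved under pics/ and viewed, about 8 in all and at most 12, crops included, and the job is handed in when it is done.

```bash
mkdir -p pics; cat > h.py <<'E'
import numpy as np,cv2
from workcell import env,grab_frame,camera_params,spotter
def cam(n):
    c=camera_params(n);R=cv2.Rodrigues(np.array(c["rvec"],float))[0];return np.array(c["K"],float),R,np.array(c["tvec"],float).ravel()
def ray(n,u,v,z,c=None):
    K,R,t=c or cam(n)
    p=np.array([(u-K[0,2])/K[0,0],(v-K[1,2])/K[1,1]])
    if n=="wrist":
        r=np.linalg.norm(p);d=np.array([*(p/r*np.sin(r)),np.cos(r)]) if r>1e-9 else np.array([0,0,1.])
    else: d=np.array([*p,1.])
    d=R.T@d;o=-R.T@t
    return o+d*(z-o[2])/d[2]
def proj(n,P,c=None):
    K,R,t=c or cam(n);q=R@np.array(P,float)+t
    if n=="wrist":
        th=np.arctan2(np.hypot(q[0],q[1]),q[2]);s=th/max(np.hypot(q[0],q[1]),1e-9);x,y=q[0]*s,q[1]*s
    else:x,y=q[0]/q[2],q[1]/q[2]
    return np.array([K[0,0]*x+K[0,2],K[1,1]*y+K[1,2]])
def save(f,img): cv2.imwrite("pics/"+f,img[:,:,::-1])
E
python3 - <<'E'
from h import *
a=grab_frame("top");b=grab_frame("scene")
save("top0.png",a);save("scene0.png",b)
for n in("top","scene"):
    K,R,t=cam(n);print(n,(-R.T@t).round(),K[0,0])
    for q in("dosing_cup","disc","trigger","duster","jar","tumbler"):
        print(q,[(np.round(d["box"]).tolist(),round(d["conf"],2)) for d in spotter.look_for(q,n)][:6])
E
```

```text
top [ 440.  -19. 1189.] 403.48688689393606
dosing_cup [([380.0, 290.0, 27.0, 28.0], 0.97), ([411.0, 238.0, 31.0, 26.0], 0.82), ([379.0, 176.0, 33.0, 30.0], 0.65), ([328.0, 281.0, 30.0, 28.0], 0.62)]
disc [([213.0, 161.0, 105.0, 73.0], 0.85)]
trigger [([114.0, 167.0, 42.0, 28.0], 0.6), ([241.0, 190.0, 6.0, 30.0], 0.58)]
duster [([212.0, 162.0, 105.0, 73.0], 0.88)]
jar [([365.0, 235.0, 28.0, 24.0], 0.76)]
tumbler [([114.0, 165.0, 41.0, 31.0], 0.75)]
scene [1068. -292.  836.] 390.4016991059069
dosing_cup [([130.0, 300.0, 40.0, 37.0], 0.84), ([157.0, 183.0, 30.0, 37.0], 0.79), ([228.0, 168.0, 135.0, 105.0], 0.7), ([77.0, 254.0, 41.0, 34.0], 0.68), ([105.0, 201.0, 30.0, 34.0], 0.63)]
disc [([229.0, 166.0, 133.0, 107.0], 0.67)]
trigger [([304.0, 185.0, 18.0, 23.0], 0.64)]
duster [([230.0, 167.0, 131.0, 105.0], 0.67)]
jar [([139.0, 234.0, 29.0, 38.0], 0.94)]
tumbler []
```

View pics/top0.png

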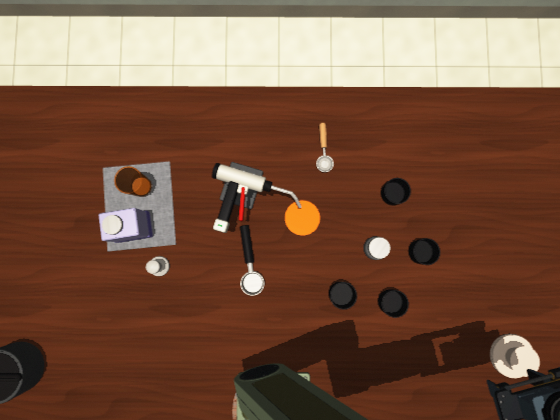

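View pics/scene0.png

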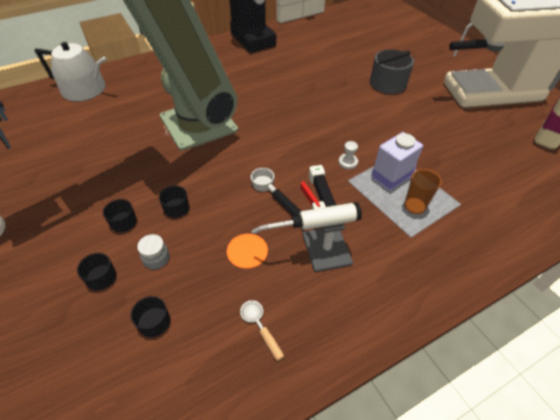

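The top view shows four black cups at (395,191), (424,251), (342,294) and (393,302). The grey jar is at (378,248), the disc at (302,218), and the duster's grip points down and left with the red trigger at (243,205). Next I compute positions.

```bash
cat > m.py <<'E'
from h import *
from scipy.optimize import least_squares
I={n:cv2.imread(f"pics/{n}0.png")[:,:,::-1].astype(int) for n in("top","scene")}
C={n:cam(n) for n in I}
def cen(m):
    n,l,s,c=cv2.connectedComponentsWithStats(m.astype(np.uint8));k=1+np.argmax(s[1:,4]);return c[k],s[k]
obs={}
for n,i in I.items():
    r,g,b=i[...,0],i[...,1],i[...,2]
    m=(r>200)&(g>90)&(g<170)&(b<60); c,s=cen(m); obs[n,'disc']=c; print(n,'disc',c,s,ray(n,*c,0,C[n]).round(1))
    m=(r>150)&(g<60)&(b<60); c,s=cen(m); obs[n,'trig']=c; print(n,'trig',c,s,ray(n,*c,140,C[n]).round(1))
def W(p,P):
    a=p[2];return np.array([p[0]+np.cos(a)*P[0]-np.sin(a)*P[1],p[1]+np.sin(a)*P[0]+np.cos(a)*P[1],P[2]])
a=.22 # released: splay to -y
trig=np.array([-22-44*np.cos(a),-26-44*np.sin(a),150])
def f(p):
    e=[]
    for n in I:
        e+=list(proj(n,W(p,(-40,-200,0)),C[n])-obs[n,'disc'])
        e+=list(proj(n,W(p,trig),C[n])-obs[n,'trig'])
    return np.array(e)
best=min((least_squares(f,[550,100,y]) for y in(-2,-1,0,1,2)),key=lambda s:s.cost)
p=best.x;print(p,np.degrees(p[2]),best.fun.round(1))
for nm,P in dict(disc=(-40,-200,0),tip=(-22,-182,95),sq=(-87,-8.5,140),bfront=(0,-95,140),bback=(0,62,140),foot=(-150,0,140)).items():
    print(nm,W(p,P).round(1),proj("top",W(p,P),C["top"]).round(),proj("scene",W(p,P),C["scene"]).round())
for n,L in dict(top=[(395,191),(424,251),(342,294),(393,302),(378,248)],scene=[(150,310),(97,265),(120,209),(174,196),(151,244)]).items():
    for u in L: q=ray(n,*u,50,C[n]);print(n,u,q.round(),np.hypot(*q[:2]).round())
for nm,u,z in(("spoonbowl",(325,163),10),("pf",(252,284),32),("pfend",(245,227),20),("tamper",(155,267),60),("spoonend",(323,124),8)):print(nm,ray("top",*u,z,C["top"]).round())
E
python3 m.py
python3 - <<'E'
import cv2
i=cv2.imread("pics/top0.png")[150:330,190:450];cv2.imwrite("pics/crop1.png",cv2.resize(i,None,fx=3,fy=3,interpolation=2))
E
```

```text
top disc [302.0855615  217.89946524] [285 200  35  35 935] [544.8 -83.3   0. ]
top trig [241.33333333 204.86842105] [239 188   6  32 114] [566.4  83.1 140. ]
scene disc [246.88584475 248.66894977] [227 234  41  34 438] [540.7 -82.5   0. ]
scene trig [308.60215054 191.74193548] [301 182  16  20  93] [552.8  85.5 140. ]
[ 6.34906954e+02  9.82478635e+01 -2.71388871e-01] -15.549436907976109 [ 0.1  0.7  0.3  0.9 -0.1  0.8  1.   0.5]
disc [542.8 -83.7   0. ] [302. 219.] [247. 249.]
tip [564.9 -71.2  95. ] [299. 207.] [254. 232.]
sq [548.8 113.4 140. ] [230. 212.] [317. 187.]
bfront [609.4   6.7 140. ] [271. 189.] [292. 220.]
bback [651.5 158.  140. ] [213. 173.] [358. 208.]
foot [490.4 138.5 140. ] [220. 234.] [313. 168.]
top (395, 191) [ 618. -346.   50.] 708.0
top (424, 251) [ 447. -424.   50.] 616.0
top (342, 294) [ 328. -191.   50.] 379.0
top (393, 302) [ 306. -333.   50.] 452.0
top (378, 248) [ 456. -294.   50.] 542.0
scene (150, 310) [ 614. -349.   50.] 707.0
scene (97, 265) [ 444. -424.   50.] 614.0
scene (120, 209) [ 300. -331.   50.] 447.0
scene (174, 196) [ 325. -192.   50.] 377.0
scene (151, 244) [ 447. -294.   50.] 535.0
spoonbowl [ 708. -152.   10.]
pf [354.  61.  32.]
pfend [516.  83.  20.]
tamper [402. 328.  60.]
spoonend [ 828. -147.    8.]
```

View pics/crop1.png

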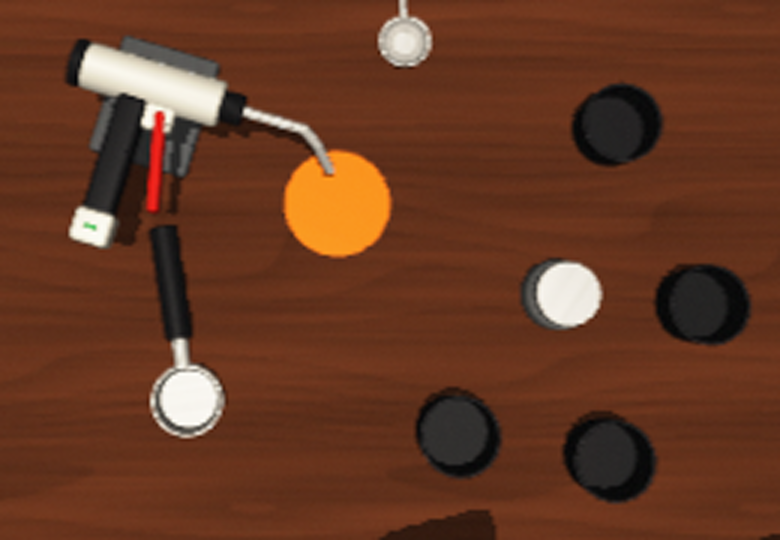

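The cup meant is at top (395,191), about (616,-347). Its range is 707 mm, against 616, 379 and 452 for the look-alikes. The crop confirms an open black cup, and the straight line from it to the disc is clear. I'll push it with both part-open fingers and the tool leaning back, so the gripper body stays clear of the nozzle tube.

```bash
cat > plan.py <<'E'
import sys
from h import *
from scipy.spatial.transform import Rotation as Ro
def plan(tgt,jaw=None,fwd=None,tilt=0,zax=None):
    """delta from current pose to TCP tgt; jaw: world horizontal jaw direction; tilt deg with z axis leaning to fwd"""
    s=env.state();R0=Ro.from_euler('xyz',s["ee_rot"],degrees=True)
    j=np.array([*jaw,0.]);j/=np.linalg.norm(j);best=None
    f=np.array([*fwd,0.]) if fwd is not None else np.zeros(3)
    if fwd is not None: f-=j*(f@j);f/=np.linalg.norm(f)
    z=-np.array([0,0,1.])*np.cos(np.radians(tilt))+f*np.sin(np.radians(tilt))
    for sg in(1,-1):
        y=sg*j;R=Ro.from_matrix(np.c_[np.cross(y,z),y,z]);v=(R*R0.inv()).as_rotvec(degrees=True)
        print("rot units",(v/5).round(2),"shift units",((np.array(tgt)-s["ee_pos"])/25).round(2))
E
python3 - <<'E'
from plan import *
s=env.state();print(s["ee_pos"],s["ee_rot"],s["gripper_width"],s["force"])
c=np.array([616,-347]);d=np.array([543,-84]);u=(d-c)/np.linalg.norm(d-c);print(u,np.linalg.norm(d-c))
p=c-75*u
plan([*p,120],(-u[1],u[0]),u,25)
plan([*p,16],(-u[1],u[0]),u,25)
E
```

```text
[ 141.05062197 -557.45502012  214.01055067] [1.79990555e+02 5.18290140e-04 1.42003863e+01] 91.27151118625648 [-0.93051122 -0.37092426 -0.76078418]
[-0.2674549   0.96357038] 272.94321753800733
rot units [  2.78   4.78 -17.43] shift units [19.8   5.53 -3.76]
rot units [ 4.81 -2.79 17.95] shift units [19.8   5.53 -3.76]
rot units [  2.78   4.78 -17.43] shift units [19.8   5.53 -7.92]
rot units [ 4.81 -2.79 17.95] shift units [19.8   5.53 -7.92]
```

```bash
python3 -m jog '0.5 -0.3 1.9 2.1 0.6 0 1;1.0 -0.6 3.8 4.2 1.2 0 0.6;1.5 -0.9 5.7 6.3 1.8 0 0.6;2 -1.2 7.6 8.4 2.4 -0.5 0.6;2.5 -1.45 9.4 10.4 2.9 -1 0.6'
python3 - <<'E'
from plan import *
u=np.array([-.2675,.9636]);p=np.array([616,-347])-75*u
print(env.state()["qpos"])
plan([*p,120],(-u[1],u[0]),u,25)
E
```

```text
time_s: 1.32
ee_pos: [402.6, -484.6, 189.0]
ee_rot: [-174.7, -13.1, 61.1]
force: [0.4, 0.3, -0.5]
gripper_width: 56.1
[-56.13842371  29.89007567  76.06212142   9.09226794  84.93303565
 -29.54934632]
rot units [ -0.24   9.71 -25.76] shift units [ 9.34  2.61 -2.76]
rot units [ 2.31 -1.31  8.49] shift units [ 9.34  2.61 -2.76]
```

```bash
python3 -m jog '0.5 -0.3 1.8 2 0.6 -0.5 0.6;1 -0.6 3.6 4 1.2 -1 0.6;1.5 -0.85 5.4 6 1.7 -1.6 0.6;2 -1.1 7.2 8 2.2 -2.2 0.6;2.31 -1.31 8.49 9.34 2.61 -2.76 0.6'
python3 - <<'E'
from plan import *
u=np.array([-.2675,.9636]);p=np.array([616,-347])-75*u
C=cam("wrist");i=grab_frame("wrist");j=grab_frame("top")
save("w1.png",np.vstack([i[:, :],]));save("t1.png",j)
print(env.state()["qpos"])
plan([*p,16],(-u[1],u[0]),u,25)
print([(d["box"],d["conf"]) for d in spotter.look_for("dosing_cup","wrist")],proj("wrist",(616,-347,55),C))
E
```

```text
time_s: 1.95
ee_pos: [636.7, -418.7, 118.3]
ee_rot: [-179.9, -25.1, 105.5]
force: [-0.5, -1.0, -0.3]
gripper_width: 55.1
[-40.07216874  51.96960318  46.50771983  14.14847628 102.49251561
 -55.05642075]
rot units [ -4.14  14.71 -32.58] shift units [-0.06 -0.1  -3.96]
rot units [-0.04 -0.05 -0.  ] shift units [-0.06 -0.1  -3.96]
[([52.5, 170.6, 83.1, 82.7], 0.97), ([61.9, 0.8, 70.0, 45.4], 0.78), ([3.1, 73.1, 67.6, 70.8], 0.73), ([238.5, 132.5, 92.9, 91.6], 0.61)] [282.83965722 167.30472361]
```

View pics/w1.png

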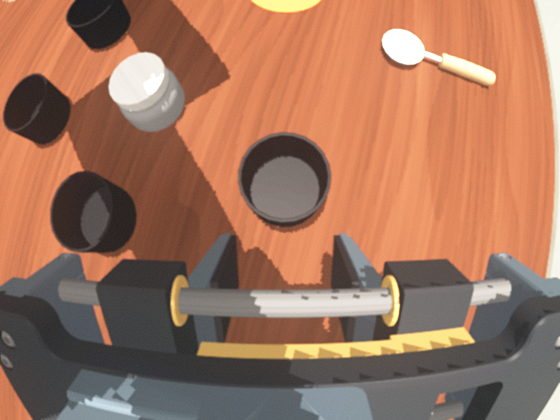

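The wrist view shows the target cup centred ahead at (285,175), between fingertips at (235,237) and (340,237). The disc is straight ahead at (285,0), so I'm lowering.

```bash
python3 -m jog '0 0 0 0 0 -2 0.6;0 0 0 -0.06 -0.1 -3.5 0.6;0 0 0 -0.06 -0.1 -4.05 0.6;0 0 0 -0.06 -0.1 -4.05 0.6'
python3 - <<'E'
from h import *
C=cam("wrist");i=grab_frame("wrist");s=env.state();print(s["ee_pos"],s["gripper_width"])
d=spotter.trace("dosing_cup","wrist")
for k in d:
    if k["conf"]>.4: print(k["box"],k["conf"])
print(ray("wrist",285,175,55,C))
o=(i[...,0]>200)&(i[...,1]>90)&(i[...,1]<190)&(i[...,2]<90);print(o[:200].sum())
save("w2.png",i)
E
```

```text
time_s: 2.6
ee_pos: [632.3, -422.7, 19.2]
ee_rot: [-179.9, -25.0, 105.1]
force: [-0.0, -0.2, 0.4]
gripper_width: 54.6
[ 633.12932942 -422.94633361   20.51363217] 54.97039774161638
[218.9, 59.3, 148.1, 147.8] 0.84
[0.0, 35.7, 27.6, 72.2] 0.68
[0.0, 130.0, 87.4, 118.5] 0.67
[ 622.49567015 -382.63219123   55.        ]
867
```

```bash
python3 -m jog '0 0 0 -0.13 0.48 0 0.6;0 0 0 -0.26 0.96 0 0.6;0 0 0 -0.37 1.35 0 0.6;0 0 0 -0.48 1.73 0 0.6;0 0 0 -0.59 2.12 0 0.6'
python3 - <<'E'
from h import *
i=grab_frame("wrist");save("w3.png",i)
print([(k["box"],k["conf"]) for k in spotter.look_for("dosing_cup","wrist") if k["conf"]>.5])
E
```

```text
time_s: 3.32
ee_pos: [618.6, -369.4, 19.7]
ee_rot: [-180.0, -24.9, 105.2]
force: [0.4, -1.9, 2.6]
gripper_width: 54.9
[([212.8, 110.7, 150.3, 149.0], 0.94), ([7.9, 1.5, 78.1, 33.2], 0.63), ([0.0, 210.9, 78.1, 77.1], 0.56), ([0.0, 98.6, 9.8, 46.5], 0.55)]
```

View pics/w3.png

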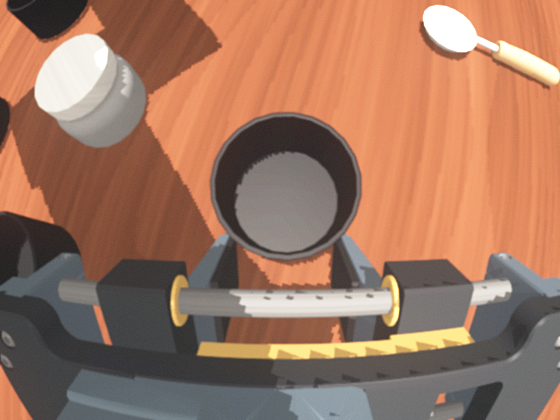

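The cup is upright and seated against both fingertips, centred at (287,185). Continuing to push.

```bash
python3 -m jog '0 0 0 -0.12 0.46 0 0.6;0 0 0 -0.25 0.93 0 0.6;0 0 0 -0.38 1.4 0 0.6;0 0 0 -0.5 1.86 0 0.6;0 0 0 -0.62 2.33 0 0.6'; python3 -m jog '0 0 0 -0.12 0.46 0 0.6;0 0 0 -0.25 0.93 0 0.6;0 0 0 -0.38 1.4 0 0.6;0 0 0 -0.5 1.86 0 0.6;0 0 0 -0.62 2.33 0 0.6';python3 -m jog '0 0 0 -0.12 0.46 0 0.6;0 0 0 -0.25 0.93 0 0.6;0 0 0 -0.38 1.4 0 0.6;0 0 0 -0.45 1.7 0 0.6;0 0 0 -0.53 2 0 0.6'
python3 - <<'E'
from h import *
C=cam("wrist");i=grab_frame("wrist");save("w4.png",i)
K=[k for k in spotter.look_for("dosing_cup","wrist") if k["conf"]>.5];print(K)
print(env.state()["ee_pos"],proj("wrist",(543,-84,0),C),proj("wrist",(565,-71,95),C))
t=grab_frame("top");s=grab_frame("scene")
save("ts.png",np.hstack([cv2.resize(t[150:270,230:370],None,fx=2.8,fy=2.8),cv2.resize(s[180:300,190:330],None,fx=2.8,fy=2.8)]))
E
```

```text
time_s: 4.05
ee_pos: [602.5, -310.0, 18.6]
ee_rot: [-179.9, -25.0, 105.2]
force: [0.2, -1.4, 0.2]
gripper_width: 54.9
time_s: 4.68
ee_pos: [587.1, -251.9, 18.7]
ee_rot: [-179.9, -25.0, 105.2]
force: [-0.3, -0.6, -0.4]
gripper_width: 54.7
time_s: 5.3
ee_pos: [574.0, -202.3, 18.8]
ee_rot: [-179.9, -25.0, 105.2]
force: [0.4, -0.8, -0.2]
gripper_width: 54.5
[{'box': [211.7, 110.5, 151.5, 148.8], 'conf': 0.81}, {'box': [0.0, 110.8, 40.9, 92.4], 'conf': 0.73}, {'box': [220.0, 0.0, 258.7, 131.5], 'conf': 0.65}]
[ 573.71576945 -201.70563204   18.87262791] [285.20081447  87.55148347] [335.78613994 -15.42352168]
```

View pics/w4.png

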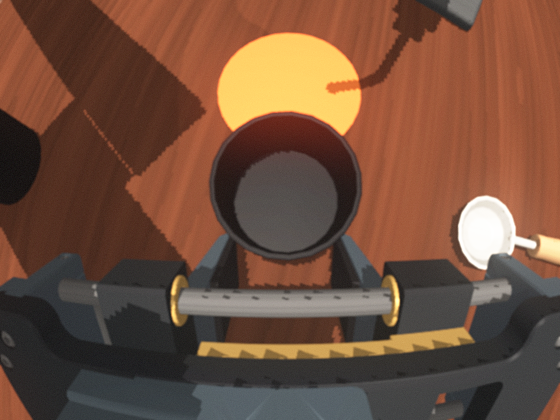

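The cup is still upright and aligned. The disc is centred near (289,88), and the nozzle's shadow on it is at (335,87). I'll push on until just short, then measure.

```bash
python3 - <<'E'
from h import *
C=cam("wrist")
print("cup rim",ray("wrist",287,185,55,C),"floor",ray("wrist",287,201,3,C),"disc",ray("wrist",289,88,0,C), env.state()["ee_pos"])
E
python3 -m jog '0 0 0 -0.12 0.46 0 0.6;0 0 0 -0.25 0.93 0 0.6;0 0 0 -0.35 1.35 0 0.6;0 0 0 -0.43 1.7 0 0.6;0 0 0 -0.5 2 0 0.6'; python3 -m jog '0 0 0 -0.08 0.3 0 0.6;0 0 0 -0.12 0.5 0 0.6;0 0 0 -0.16 0.7 0 0.6;0 0 0 -0.18 0.8 0 0.6'
python3 - <<'E'
from h import *
C=cam("wrist");i=grab_frame("wrist");save("w5.png",i)
m=(i[...,0]>200)&(i[...,1]>90)&(i[...,1]<210)&(i[...,2]<110);m[250:]=0
print([k["box"] for k in spotter.look_for("dosing_cup","wrist") if k["conf"]>.5])
print("cup rim",ray("wrist",287,185,55,C),"floor",ray("wrist",287,201,3,C),env.state()["ee_pos"])
E
```

```text
cup rim [ 566.36716075 -167.16651161   55.        ] floor [ 566.16708694 -165.24305293    3.        ] disc [545.70758637 -83.78795506   0.        ] [ 573.99588805 -202.52583748   18.78150016]
time_s: 6.12
ee_pos: [561.4, -152.0, 18.7]
ee_rot: [-179.9, -25.0, 105.2]
force: [0.4, -0.6, -1.0]
gripper_width: 54.9
time_s: 6.62
ee_pos: [557.0, -132.5, 18.7]
ee_rot: [-179.9, -25.0, 105.2]
force: [-0.2, -1.1, -0.6]
gripper_width: 54.4
[[209.4, 111.1, 155.9, 146.3]]
cup rim [549.36272865 -97.13238089  55.        ] floor [549.16999173 -95.22187601   3.        ] [ 556.94716045 -132.36987036   18.76632322]
```

View pics/w5.png

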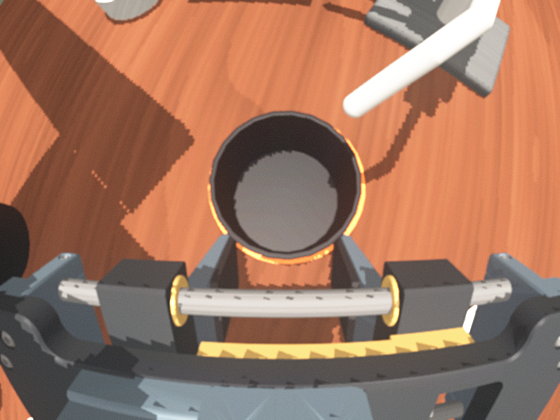

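The cup is at about (549,-96) with the orange rim showing all round its near side, and the disc centre is at (544,-84). One last push of 12 mm, then I back off.

```bash
python3 -m jog '0 0 0 -0.05 0.16 0 0.6;0 0 0 -0.1 0.32 0 0.6;0 0 0 -0.16 0.48 0 0.6;0 0 0 -0.16 0.48 0 0.6'; python3 -m jog '0 0 0 0.1 -0.4 0 0.6;0 0 0 0.27 -1 0 0.6;0 0 0 0.6 -2.2 0 0.6;0 0 0 1 -3.6 0.5 0.6;0 0 0 1 -3.6 2 0.8'
python3 - <<'E'
from h import *
C=cam("wrist");i=grab_frame("wrist");t=grab_frame("top");s=grab_frame("scene")
save("w6.png",np.hstack([i[:300,:],np.vstack([cv2.resize(t[180:240,250:330],(240,180)),cv2.resize(s[210:270,210:290],(240,120))])]))
f=ray("wrist",287,100,0,C);print(f,proj("wrist",(544.5,-84,0),C),proj("wrist",(544.5,-84,55),C))
print([k["box"] for k in spotter.look_for("dosing_cup","wrist") if k["conf"]>.4])
for n,im in(("top",t),("scene",s)):
    b=[k["box"] for k in spotter.look_for("dosing_cup",n)]
    e=proj(n,(544.5,-84,55),cam(n));print(n,e,[x for x in b if abs(x[0]+x[2]/2-e[0])<30 and abs(x[1]+x[3]/2-e[1])<30])
E
```

```text
time_s: 7.22
ee_pos: [552.7, -120.1, 18.8]
ee_rot: [-179.9, -25.0, 105.2]
force: [-0.9, -0.1, -0.5]
gripper_width: 54.9
time_s: 7.85
ee_pos: [577.9, -214.0, 67.0]
ee_rot: [-179.7, -25.1, 104.9]
force: [0.4, -0.0, 1.0]
gripper_width: 61.7
[544.49989679 -79.98523347   0.        ] [285.81857315 103.83841097] [285.78534784  69.2615078 ]
[[0.0, 114.1, 73.3, 88.0], [0.0, 259.1, 19.9, 25.6], [235.8, 30.8, 102.3, 105.0]]
top [303.37286544 216.28072061] [[289.3, 201.3, 27.4, 30.9]]
scene [245.80055976 237.48203356] [[230.7, 228.7, 31.3, 32.2]]
```

View pics/w6.png

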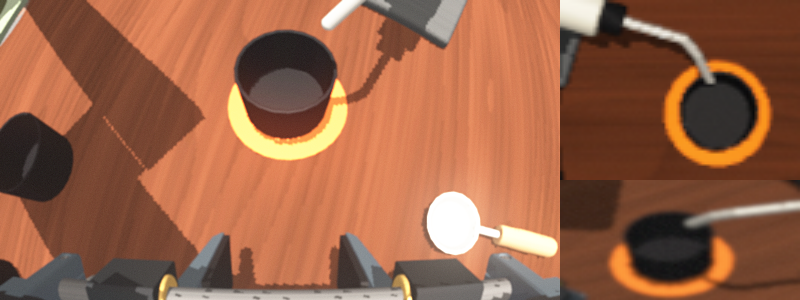

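The cup stands centred on the disc, with orange all round it in the top view. Next I raise the arm, set the tool upright and move above the trigger.

```bash
python3 -m jog '0 0 0 0 0 2 1;0 0 0 0 0 4 1;0 0 0 0 0 6 1;0 0 0 0 0 7.5 1;0 0 0 0 0 7.5 1'
python3 - <<'E'
from plan import *
print(env.state()["qpos"])
a=np.radians(-15.5);plan([548.8,113.4,250],(-np.sin(a),np.cos(a)))
E
```

```text
time_s: 8.78
ee_pos: [578.9, -211.0, 258.4]
ee_rot: [179.9, -24.8, 105.3]
force: [0.8, 0.1, -0.9]
gripper_width: 91.4
[-30.3484422   30.2397806   68.51754783  17.35436734  99.01262396
 -45.58558395]
rot units [-3.69 -3.64 11.65] shift units [-1.2  12.98 -0.34]
rot units [ -4.21   4.27 -23.71] shift units [-1.2  12.98 -0.34]
```

```bash
python3 -m jog '-0.55 -0.55 1.75 -0.2 2 0 1;-1.1 -1.1 3.5 -0.4 4 0 1;-1.65 -1.65 5.25 -0.6 6 0 1;-2.2 -2.2 7 -0.8 8 0 1;-2.75 -2.7 8.7 -1 10 0 1'
python3 - <<'E'
from plan import *
a=np.radians(-15.5);plan([548.8,113.4,250],(-np.sin(a),np.cos(a)))
E
```

```text
time_s: 9.4
ee_pos: [551.9, 40.9, 253.9]
ee_rot: [177.9, -6.4, 150.0]
force: [0.8, -0.4, -0.4]
gripper_width: 91.2
rot units [-0.89 -1.02  2.92] shift units [-0.12  2.9  -0.16]
rot units [ -1.48   1.29 -33.03] shift units [-0.12  2.9  -0.16]
```

```bash
python3 -m jog '-0.45 -0.5 1.5 -0.06 1.5 0 1;-0.89 -1.02 2.92 -0.12 2.9 0 1;-0.89 -1.02 2.92 -0.12 2.9 0 1'
python3 - <<'E'
from plan import *
a=np.radians(-15.5);plan([548.8,113.4,121],(-np.sin(a),np.cos(a)))
C=cam("wrist");i=grab_frame("wrist");p=[634.9,98.2,a]
def W(P): return np.array([p[0]+np.cos(a)*P[0]-np.sin(a)*P[1],p[1]+np.sin(a)*P[0]+np.cos(a)*P[1],P[2]])
j=i.copy()
for P in[(-87,14,155),(-87,-14,155),(-120,14,155),(-120,-14,155),(-40,14,155),(-40,-14,155),(-108,-45,153),(-150,17,157),(-87,-41,153)]:
    q=proj("wrist",W(P),C);print(P,q.round());cv2.circle(j,tuple(int(v) for v in q.round()),3,(0,255,0),1)
save("w7.png",j);np.save("w7.npy",i)
E
```

```text
time_s: 9.78
ee_pos: [548.2, 114.4, 254.2]
ee_rot: [179.9, -0.1, 164.5]
force: [-0.6, -1.0, -0.4]
gripper_width: 91.5
rot units [-0.02 -0.02 -0.01] shift units [ 0.02 -0.04 -5.33]
rot units [ 3.000e-02 -3.000e-02  3.599e+01] shift units [ 0.02 -0.04 -5.33]
(-87, 14, 155) [309. 213.]
(-87, -14, 155) [277. 213.]
(-120, 14, 155) [310. 175.]
(-120, -14, 155) [276. 175.]
(-40, 14, 155) [308. 262.]
(-40, -14, 155) [277. 262.]
(-108, -45, 153) [241. 189.]
(-150, 17, 157) [314. 140.]
(-87, -41, 153) [246. 212.]
```

View pics/w7.png

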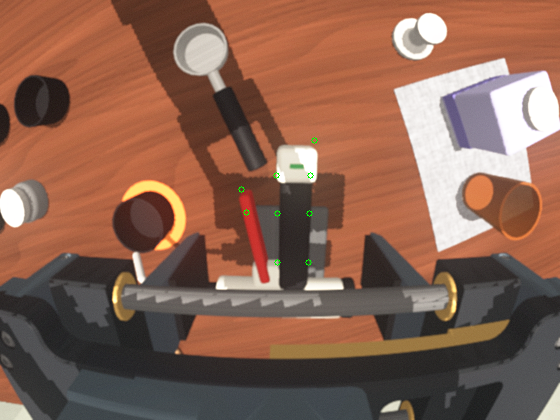

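The wrist view shows the grip centred at (295,213), the trigger's free end at (244,193) and the foot's end at (296,147). The duster sits about 4 mm further along its +x than my fit. I correct for that and go down.

```bash
python3 -m jog '0 0 0 0.17 0.02 -1 1;0 0 0 0.17 0.02 -2 1;0 0 0 0.17 0.02 -3 1;0 0 0 0.17 0.02 -3.5 1;0 0 0 0.17 0.02 -3.5 1'
python3 - <<'E'
from h import *
i=grab_frame("wrist");print(env.state()["ee_pos"],env.state()["force"])
save("w8.png",cv2.resize(i[120:360,100:460],None,fx=2,fy=2))
E
```

```text
time_s: 10.45
ee_pos: [553.9, 111.2, 167.5]
ee_rot: [179.9, -0.1, 164.2]
force: [0.9, -0.8, -0.1]
gripper_width: 91.5
[554.51257371 111.59823699 168.5639592 ] [-0.02038479 -0.70061722 -0.03892531]
```

View pics/w8.png

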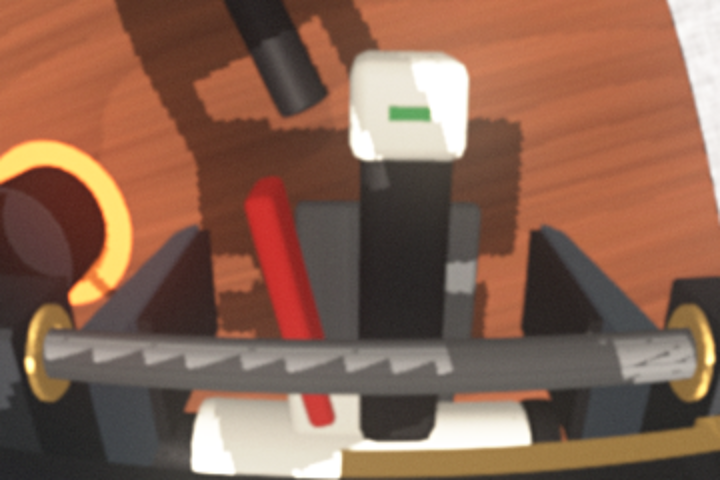

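The fingers straddle the grip and trigger. Their midpoint is at (369,230) in the crop and the grip centre at 405, so I need about 2.5 mm more toward +y. I correct that and lower.

```bash
python3 -m jog '0 0 0 0.02 0.1 -0.5 1;0 0 0 0.02 0.1 -1.2 1;0 0 0 0.02 0.1 -1.87 1;0 0 0 0.02 0.1 -1.87 1'
```

```text
time_s: 11.0
ee_pos: [554.0, 114.8, 120.9]
ee_rot: [179.9, -0.0, 164.3]
force: [0.5, 0.4, 0.6]
gripper_width: 91.2
```

```bash
python3 -m jog '0 0 0 0 0 0 0.8;0 0 0 0 0 0 0.65;0 0 0 0 0 0 0.55;0 0 0 0 0 0 0.5;0 0 0 0 0 0 0.45' 25
```

```text
time_s: 11.62
ee_pos: [553.0, 114.1, 121.9]
ee_rot: [180.0, -0.1, 164.2]
force: [-5.3, -4.2, 0.7]
gripper_width: 44.8
```

```bash
python3 -m jog '0 0 0 0 0 0 0.3;0 0 0 0 0 0 0.3;0 0 0 0 0 0 0.3' 25
python3 - <<'E'
from h import *
i=grab_frame("wrist");print(env.state()["gripper_width"],env.state()["force"])
save("w9.png",cv2.resize(i[120:360,100:460],None,fx=2,fy=2))
E
```

```text
time_s: 12.0
ee_pos: [553.0, 114.1, 121.9]
ee_rot: [179.9, -0.1, 164.1]
force: [-4.6, -3.6, 0.4]
gripper_width: 44.6
44.206270346122885 [-4.85024172 -3.29494648  1.91180225]
```

View pics/w9.png

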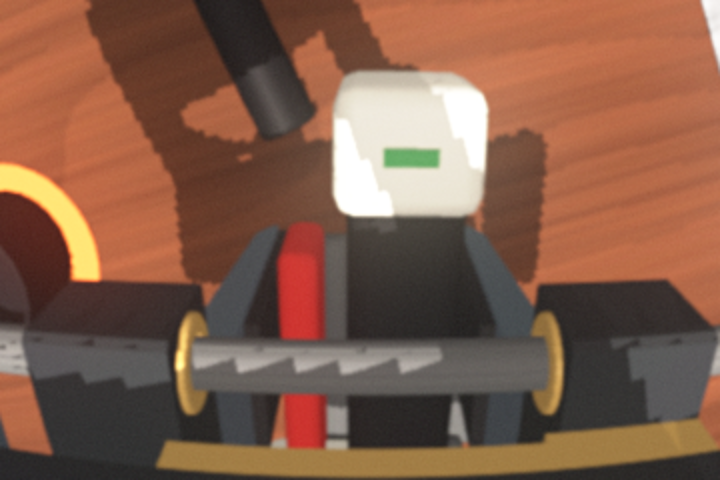

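The trigger (300,340) is parallel to the grip and fully in, at 44.5 mm width against 45 expected. I hold a little longer, then open and retreat upward.

```bash
python3 -m jog '0 0 0 0 0 0 0.3;0 0 0 0 0 0 0.3;0 0 0 0 0 0 0.3;0 0 0 0 0 0 0.3' 25; python3 -m jog '0 0 0 0 0 0 1;0 0 0 0 0 0 1;0 0 0 0 0 0 1;0 0 0 0 0 0 1;0 0 0 0 0 0 1'; python3 -m jog '0 0 0 0 0 1 1;0 0 0 0 0 2.5 1;0 0 0 0 0 4 1;0 0 0 0 0 5.5 1;0 0 0 0 0 5.5 1'
python3 - <<'E'
from h import *
i=grab_frame("wrist");t=grab_frame("top");print(env.state()["time_s"])
save("f.png",np.hstack([cv2.resize(i,(400,300)),cv2.resize(t[140:320,190:430],(400,300))]))
C=cam("top");print(proj("top",(544.5,-84,0),C),[k["box"] for k in spotter.look_for("dosing_cup","top")][:5])
E
```

```text
time_s: 12.55
ee_pos: [553.0, 114.1, 121.9]
ee_rot: [179.9, -0.1, 164.1]
force: [-5.0, -3.7, 1.2]
gripper_width: 44.7
time_s: 13.18
ee_pos: [555.6, 115.7, 122.4]
ee_rot: [179.7, 0.2, 164.2]
force: [0.4, 0.8, -0.3]
gripper_width: 90.2
time_s: 13.8
ee_pos: [556.8, 116.0, 263.2]
ee_rot: [179.5, 0.5, 164.3]
force: [0.3, 0.3, -0.2]
gripper_width: 91.2
13.9
[302.31948504 217.98676624] [[326.9, 282.1, 29.4, 26.8], [407.6, 238.9, 33.9, 27.6], [378.0, 289.7, 31.1, 25.9], [290.3, 199.6, 22.2, 29.9]]
```

View pics/f.png

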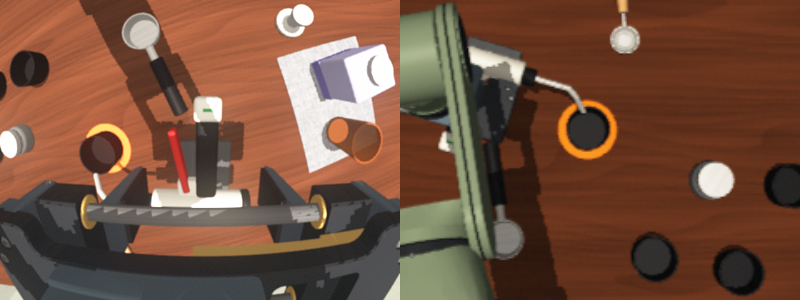

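The final picture shows the trigger sprung back to its splay, the cup centred on the disc with orange all round it, the other things where they were, and the arm clear of everything.

```bash
python3 -c "from workcell import env;print(env.job_done())"
```

```text
the job is handed in; nothing more can be done
None
```

The job is done and handed in at about 14 s of the 56 s allowed; `job_done` gives no verdict.

- **Cup:** I pushed the farthest of the four black cups (about 707 mm from the base) along the counter with both part-open fingertips, without lifting or tipping it. After the push and again at the end, the top view showed it upright with orange all round, by eye within a few mm of centre.
- **Trigger:** I then squeezed it fully in. The wrist picture showed it parallel to the grip, at 44.2–44.8 mm finger opening against 45 expected. I held it for about 1 s and opened the fingers; the last wrist picture shows it sprung back to its released splay.
- **Other things:** Those in the last pictures look unmoved, and the arm ended clear of everything at about 260 mm height.
- **Checks that disagreed:** My first estimate of the duster's pose was about 4 mm off along the grip and 2–3 mm across it. I corrected this from close-up wrist views before squeezing. A side force of about 6 N during the squeeze suggests it was still a few mm off centre, far below the limits.

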